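# Lay out the sharpening stones on their pads

### The arm

A 6-joint arm with a two-finger parallel gripper is mounted at the origin on the work surface. World frame = base frame: x ahead of the robot, y to its left, z up, the work surface at z = 0. Lengths are in m, angles in rad, forces in N, time in s.
With the tool pointing down it reaches from about 0.35 to 0.85 m from the base axis. Payload 8.1 kg.
Tool frame: the origin (TCP) lies midway between the tips of the shut fingers; the grasp point (between the pads) lies 19 mm behind it; z points along the fingers, y is the line along which they close (so a half turn about z gives the same grasp; the last joint's range is limited). The gripper opens to 93 mm and grips with 3 to 60 N. Pads are 15 mm wide; open, the fingers measure 128 mm over their backs; the gripper's body (75 mm by 188 mm) begins 65 mm behind the grasp point.
Start: joints at [1.084, 0.13, 1.488, -0, 1.523, -0.085], TCP at [0.235, 0.552, 0.219] pointing down, gripper open.
Joint ranges: [-2.96, 2.96], [-0.89, 2.26], [0.02, 2.5], [-1.34, 4.48], [0, 2.73], [-2.66, 2.66]. Speed limits (rad/s): [2.39, 2.39, 2.79, 3.14, 3.14, 3.14].

### API

Orientations are given as a rotation vector (axis times angle).
In Python, from plant import read_state, read_camera, get_calibration, close_job gives the robot as it stands.
- The arm moves only by the shell command python3 -m crank 'ROWS' [FORCE]. ROWS is JSON, a list that holds one entry, the list of rows, each a list of 7 numbers: the gripper's target within -1 to 1 (fully open at 1, half-way at 0, shut at -1), then the shift along the tool's x, y, z as a fraction of full scale, then the turn, a rotation vector about the tool's x, y, z as a fraction of full scale. In form: [[[grip, x, y, z, rx, ry, rz], ...]]. A call has exactly 5 rows; each row is the pose to reach, as a shift and turn from the pose commanded when the call began, along the tool's axes at that moment; what a row does not reach only later rows make up. Full scale, the value 1, is 0.5 m for a shift and 90 degrees for a turn. A row lasts 1/8 s, in which the tool goes at most 62.5 mm and 10.7 degrees, less where a joint would pass 70% of its speed; a pose out of reach is approached as far as the arm can. A call with a number of a shift or a turn outside -1 to 1 is refused whole. A call with a gripper value outside its range is refused whole. The fingers move at their own pace and stop on an object; FORCE is the grip in N (left out, the last holds). Time passes only in rows, so rows that repeat a pose let the fingers close, or fill a call up. It gives the time, the measured TCP pose, the force, the opening and the grip force at its end, in the units of the state.
- read_state(): the state, without advancing time (a new reading comes with each control period).
- read_camera(name): name is "scene" or "top"; returns the picture (480x640x3 uint8, red, green, blue); there is no depth.
- get_calibration(name): a dict with "fx", "fy", "cx", "cy" (pixels), "dist_coeffs" ([k1, k2, p1, p2, k3] as OpenCV has them; the pictures are not rectified), "eye" and "orientation" of the camera in the world. Camera axes: x right, y down, z forward; pixel columns grow to the right and rows downward; lengths in m; the calibration is good to about 2 mm. A picture is of the moment at which its call begins. get_calibration takes no time and is no camera call.
- close_job(): hands the job in; it is judged then, once.
The state is a dict: "t": time; "q": joint angles; "dq": joint speeds; "joint_torque": joint torques, N m; "tool_pos": TCP position; "orientation": TCP orientation; "force": force on the tool from outside, world axes, zero at the start; "wrist_torque": the same for the moment, N m; "opening": finger opening in m; "gripper_force": force on a finger pad.
Only numpy, scipy, OpenCV 4.12 (cv2) and the standard library are available. Lean on these libraries where they do the work, as an engineer would, in place of code of your own. Each camera call takes 0.05 s, during which the arm holds its last target. There are 200 camera calls.

### The job

Lay out the sharpening station: put each of the four grey sharpening stones flat on the thin black rubber pad cut to its shape, centred and squared up with the pad's outline. The round stone is sunk in its wooden block: lift the block with the stone in it and set it right down over the upright steel bench dog, so that the dog pushes the stone up through the hole in the block's floor, then take the raised stone to its round pad and leave the empty block standing flat on the bench over the dog. Set everything down gently; drop nothing.

Things in the scene. Friction and masses are not known exactly. Their poses are not given: they have to be found in the camera images.
- bench_stone: Long, wide grey sharpening stone, a plain bar 110 x 44 x 24 mm (x, y, z), loose, lying flat, about 0.26 kg. Origin at the centre of its underside; x along its length, z up.
- pocket_stone: Short, wide grey sharpening stone, 66 x 44 x 20 mm (x, y, z), loose, lying flat, about 0.14 kg. Origin at the centre of its underside; x along its length, z up.
- slip_stone: Narrow grey slip stone, 90 x 22 x 14 mm (x, y, z), loose, lying flat, about 0.07 kg. Origin at the centre of its underside; x along its length, z up.
- puck: Round grey sharpening stone, diameter 44 mm, 15 mm thick, about 0.055 kg. It starts in the pocket of the wooden block, its top 1 mm below the block's top, so it cannot be gripped there. Origin at the centre of its underside; z up.
- block: Pale wooden block, 84 x 60 x 26 mm (x, y, z), loose, 0.12 kg. Round pocket from the top 46 mm wide, 16 deep; its 10 mm floor has a central through hole 34 mm wide. Set down over the dog it stands flat on the bench and the round stone rests on the dog, underside 24 mm above the bench, top 39: 13 mm stands out of the block. Origin: centre of its underside; x along its 84 mm length, z up.
- dog: Upright steel bench dog: a fixed round pin, diameter 19 mm, standing 24 mm out of the bench top, its top edge bevelled. Origin on its axis at bench height; z up.
- bench_pad: Thin black rubber pad, a long rectangle 126 x 60 mm (x, y), 3 mm thick, fixed flat on the bench: the place of the bench_stone. Origin at the centre of its underside (bench height, so its top is 3 mm above the origin); z up, x along its length.
- pocket_pad: Thin black rubber pad, a short rectangle 82 x 60 mm (x, y), 3 mm thick, fixed flat on the bench: the place of the pocket_stone. Origin at the centre of its underside (bench height, so its top is 3 mm above the origin); z up, x along its length.
- slip_pad: Thin black rubber pad, a narrow rectangle 106 x 38 mm (x, y), 3 mm thick, fixed flat on the bench: the place of the slip_stone. Origin at the centre of its underside (bench height, so its top is 3 mm above the origin); z up, x along its length.
- puck_pad: Thin black rubber pad, a disc 60 mm in diameter, 3 mm thick, fixed flat on the bench: the place of the puck (round stone). Origin at the centre of its underside (bench height, so its top is 3 mm above the origin); z up.

How it is judged:
By the outcome, as a careful person would: the job done as asked, in the order asked, and still so for the second after the job is handed in, with the robot touching nothing.
It also fails if it takes over 109 s, if anything falls off the work surface, if the arm or the gripper's body presses on something with over 40 N, if the wrist force passes 120 N, or if a joint passes its speed limit or range.

## Working session

There is one attempt and no reset: what is moved stays moved. The work goes in short steps, Python scripts to look and compute and a shell command to move; the robot and the scene stay as the last step left them, time stands still between calls to the robot, and variables do not carry over. Pictures are saved under pics/ and viewed, at most 14 in all, crops included, and the job is handed in when it is done.

```bash
mkdir -p pics; ls
python3 - <<'E'
from plant import *
import cv2
for n in("scene","top"):
    cv2.imwrite(f"pics/{n}0.png",read_camera(n)[:,:,::-1]); print(n,get_calibration(n))
s=read_state();print(s)
E
```

```text
pics
scene {'fx': 607.6076006941311, 'fy': 607.6076006941311, 'cx': 313.04042365886215, 'cy': 231.40455983922533, 'dist_coeffs': array([-0.05632945,  0.        ,  0.        ,  0.        ,  0.        ]), 'eye': array([ 0.86221018, -0.54174148,  0.7686431 ]), 'orientation': array([-2.33288455, -0.68801433,  0.25327878])}
top {'fx': 597.2776553409919, 'fy': 597.2776553409919, 'cx': 319.82955170477646, 'cy': 243.89850170960966, 'dist_coeffs': array([-0.19429331,  0.        ,  0.        ,  0.        ,  0.        ]), 'eye': array([ 0.34283634, -0.014608  ,  0.97420432]), 'orientation': array([-2.12698368,  2.09557068, -0.16841589])}
{'t': 0.1, 'q': array([ 1.08358890e+00,  1.31088001e-01,  1.48917756e+00,  1.29843009e-05,
        1.52301362e+00, -8.54100161e-02]), 'dq': array([-0.00085244, -0.00188218, -0.00173374,  0.00064616, -0.00145964,
       -0.00023881]), 'joint_torque': array([ 6.18411304e-04, -5.61342502e+01, -4.93094301e+01,  7.69434054e-02,
        2.93014117e-02, -4.53856387e-05]), 'tool_pos': array([0.2343788 , 0.5517605 , 0.21768701]), 'orientation': array([-6.26808189e-01, -3.07792769e+00,  2.53519073e-03]), 'force': array([-0.22071611,  0.53091265, -0.29520914]), 'wrist_torque': array([-0.01694119,  0.01763023, -0.04432535]), 'gripper_force': 0.0, 'opening': 0.09331210647334766}
```

View pics/top0.png

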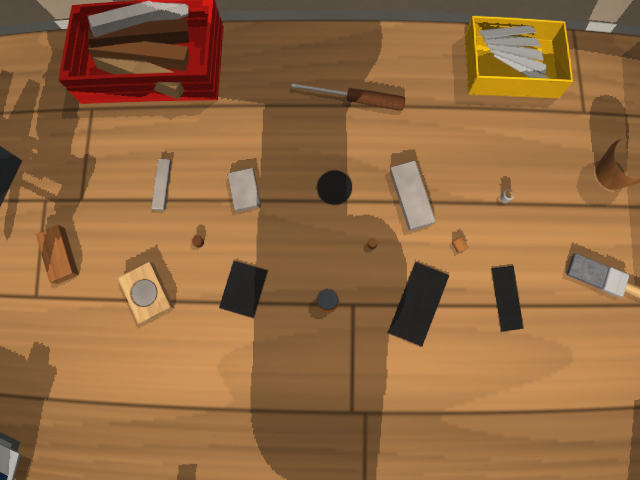

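View pics/scene0.png

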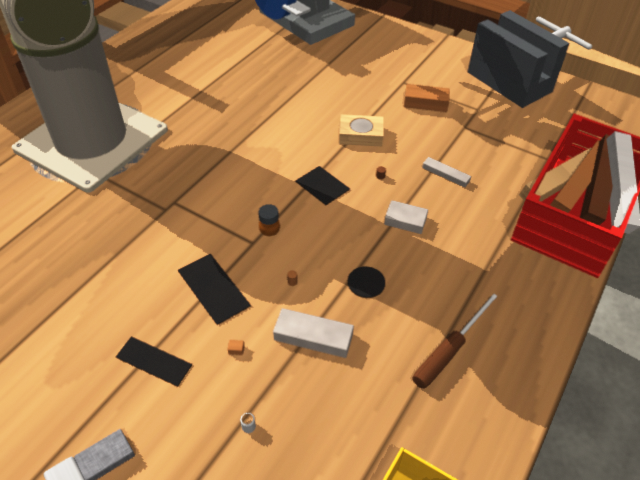

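The top view shows the slip stone at (161,185), pocket stone (244,190), puck pad (334,187), bench stone (412,195), block with puck (145,293), pocket pad (243,289), dog (327,299), bench pad (419,303) and slip pad (507,298). The scene view shows the same objects, with small clutter between them.

```bash
cat > h.py <<'E'
import numpy as np, cv2
from plant import *
from scipy.spatial.transform import Rotation as R
def cast(n,px,z):
    c=get_calibration(n);K=np.array([[c['fx'],0,c['cx']],[0,c['fy'],c['cy']],[0,0,1]])
    u=cv2.undistortPoints(np.float32(px).reshape(-1,1,2),K,c['dist_coeffs']).reshape(-1,2)
    d=R.from_rotvec(c['orientation']).apply(np.c_[u,np.ones(len(u))])
    return (c['eye']+d*((z-c['eye'][2])/d[:,2])[:,None])[:,:2]
def project(n,p):
    c=get_calibration(n);K=np.array([[c['fx'],0,c['cx']],[0,c['fy'],c['cy']],[0,0,1]])
    r=R.from_rotvec(c['orientation']).inv(); 
    return cv2.projectPoints(np.float64(p).reshape(-1,1,3),r.as_rotvec(),-r.apply(c['eye']),K,c['dist_coeffs'])[0].reshape(-1,2)
def rect(w):
    """world contour pts -> centre mm, sizes mm, long axis angle deg"""
    (c,s,a)=cv2.minAreaRect(np.float32(w*1000)); 
    if s[0]<s[1]: s=s[::-1];a+=90
    return np.round(c,1),np.round(s,1),round((a+90)%180-90,1)
def blobs(n,mask,z,lo=150,hi=6000):
    cs,_=cv2.findContours(mask.astype(np.uint8),cv2.RETR_EXTERNAL,cv2.CHAIN_APPROX_NONE)
    for c in cs:
        if lo<cv2.contourArea(c)<hi:
            m=cv2.moments(c);p=(m['m10']/m['m00'],m['m01']/m['m00'])
            yield np.round(p),rect(cast(n,c,z))
E
python3 - <<'E'
from h import *
for n in("top","scene"):
    im=read_camera(n); hsv=cv2.cvtColor(im,cv2.COLOR_RGB2HSV); S,V=hsv[...,1],hsv[...,2]
    print(n,'black')
    for b in blobs(n,V<50,.003): print(b)
    print('grey')
    for b in blobs(n,(S<60)&(V>90),.02): print(b)
    if n=="top":
        for (x,y) in [(412,195),(244,190),(161,185),(145,293),(419,303),(327,299),(327,296),(235,200),(405,215)]: print(x,y,hsv[y,x])
E
```

```text
top black
(array([507., 298.]), (array([ 439.2, -296.4]), array([104.5,  37.7]), 7.6))
(array([418., 304.]), (array([ 429.1, -148.5]), array([123.7,  59.4]), -21.6))
(array([243., 289.]), (array([449.1, 138.7]), array([80. , 58.9]), -14.5))
(array([334., 187.]), (array([624. ,  -8.7]), array([57.4, 56.2]), -89.4))
(array([  7., 170.]), (array([651.1, 584.2]), array([111.7,  44.9]), 9.0))
(array([143.,  39.]), (array([911.6, 362.6]), array([197.3,  24.2]), -88.8))
grey
(array([  8., 461.]), (array([137.8, 540.8]), array([52.7, 40.1]), -17.4))
(array([144., 292.]), (array([437.7, 301.1]), array([41.6, 41.4]), -88.4))
(array([599., 275.]), (array([ 475.4, -453.9]), array([103.6,  44.3]), 68.4))
(array([244., 189.]), (array([613.8, 141.9]), array([68.5, 43.5]), 12.9))
(array([412., 195.]), (array([ 607.2, -137.9]), array([112. ,  47.1]), 17.1))
(array([160., 184.]), (array([622.7, 285.6]), array([90.3, 21.5]), -2.9))
(array([515.,  49.]), (array([ 876.2, -329.7]), array([108.1, 106.2]), 9.7))
(array([600.,  26.]), (array([ 946.4, -509.6]), array([68.2, 21.9]), -89.9))
(array([135.,  12.]
[... 1235 characters left out ...]
4.5, 57.8]), 13.9))
(array([634., 220.]), (array([954.7, 349.8]), array([96.2, 19.3]), -89.0))
(array([446., 170.]), (array([629.8, 273.2]), array([87.7, 30.7]), -2.7))
(array([621., 175.]), (array([908. , 439.8]), array([264.6,  47.8]), -73.7))
(array([ 59., 163.]), (array([ 18.9, -74.9]), array([226. ,  86.2]), -1.9))
(array([361., 125.]), (array([435.1, 304. ]), array([39.7, 37.3]), 33.3))
(array([141., 121.]), (array([51.9, 76.4]), array([132.6,  46.4]), -2.2))
(array([515.,  39.]), (array([569.6, 782.1]), array([178.2,  28.3]), -21.7))
(array([548.,  30.]), (array([629.8, 879.3]), array([225.7,  90.4]), -20.9))
(array([310.,  16.]), (array([116.1, 624.9]), array([147.9, 140.1]), -16.3))
```

```bash
cat >> h.py <<'E'
def yaw_of(s): # direction (deg) of tool y (closing line) in world
    y=R.from_rotvec(s['orientation']).as_matrix()[:,1]; return np.degrees(np.arctan2(y[1],y[0]))
def plan(x,y,z,yaw):
    """mm, deg: closing line direction wanted. prints tool-frame fractions from the measured pose"""
    s=read_state();Rm=R.from_rotvec(s['orientation']);d=Rm.inv().apply(np.array([x,y,z])/1000-s['tool_pos'])
    x0=Rm.as_matrix()[:,0]
    for k in (0,180):
        dy=(yaw+k-yaw_of(s)+180)%360-180
        c,sn=np.cos(np.radians(yaw+k)),np.sin(np.radians(yaw+k))
        T=np.array([[sn,c,0],[-c,sn,0],[0,0,-1]]) # columns x,y,z with z down, x=y cross z
        r=(Rm.inv()*R.from_matrix(T)).as_rotvec()/(np.pi/2)
        dq1=np.arctan2(y,x)-s['q'][0]
        print('shift',np.round(d/.5,4),'turn',np.round(r,4),'dyaw %.1f q6-> %.2f'%(dy,s['q'][5]+dq1-np.radians(dy)))
    print('t %.1f pos %s yaw %.1f open %.1f gf %.1f F %s q6 %.2f'%(s['t'],np.round(s['tool_pos']*1000,1),yaw_of(s),s['opening']*1000,s['gripper_force'],np.round(s['force'],1),s['q'][5]))
E
python3 - <<'E'
from h import *
for n in("top","scene"):
    im=read_camera(n); hsv=cv2.cvtColor(im,cv2.COLOR_RGB2HSV); H,S,V=cv2.split(hsv)
    c0=dict(top=[(412,195,.024),(244,189,.02),(160,184,.014),(144,292,.025)],scene=[(313,325,.024),(406,211,.02),(446,168,.014),(361,125,.025)])[n]
    for (x,y,z) in c0:
        v=float(np.median(V[y-2:y+3,x-2:x+3])); m=(S<70)&(abs(V.astype(float)-v)<(35 if n=="top" else 18))
        for p,r in blobs(n,m,z):
            if np.hypot(*(p-[x,y]))<12: print(n,z,v,p,r)
    m=(V<75)&(S<60)
    for p,r in blobs(n,m,.024,80):
        if np.hypot(*(p-([327,297] if n=="top" else [268,215])))<15: print('dog',n,p,r)
    px=[(145,275),(145,316),(130,290)] if n=="top" else [(361,139),(345,120)]
    print([hsv[y,x].tolist() for x,y in px])
plan(607,-138,60,0)
E
```

```text
top 0.024 178.0 [413. 194.] (array([ 606.4, -138.8]), array([111.4,  42.8]), 17.2)
top 0.02 165.0 [243. 189.] (array([613.5, 142.4]), array([68.9, 42.5]), 13.3)
top 0.014 176.0 [160. 184.] (array([624.8, 288.3]), array([89.8, 20.5]), -3.2)
top 0.025 149.0 [144. 292.] (array([437.2, 300.2]), array([42.8, 41.1]), -88.8)
dog top [327. 299.] (array([ 4.324e+02, -1.000e-01]), array([31.9, 31.3]), 19.4)
[[16, 132, 215], [17, 124, 232], [16, 130, 178]]
scene 0.024 220.0 [313. 328.] (array([ 608.7, -140.1]), array([106.9,  41. ]), 17.1)
scene 0.02 207.0 [407. 213.] (array([616.3, 140.6]), array([63.3, 41.1]), 13.3)
scene 0.014 220.0 [443. 167.] (array([622.1, 286.6]), array([78. , 18.9]), -2.8)
scene 0.025 188.0 [361. 125.] (array([438.1, 298.4]), array([39.7, 37. ]), 33.3)
dog scene [268. 214.] (array([424.1,   7.6]), array([41.9, 30.4]), -55.0)
[[16, 135, 132], [22, 103, 250]]Traceback (most recent call last):
  File "<stdin>", line 14, in <module>
  File "h.py", line 34, in plan
    r=(Rm.inv()*R.from_matrix(T)).as_rotvec()/(np.pi/2)
                ~~~~~~~~~~~~~^^^
  File "scipy/spatial/transform/_rotation.pyx", line 1143, in scipy.spatial.transform._rotation.Rotation.from_matrix
ValueError: Non-positive determinant (left-handed or null coordinate frame) in rotation matrix 0: [[ 0.  1.  0.]
 [-1.  0.  0.]
 [ 0.  0. -1.]].
```

```bash
sed -i 's/\[\[sn,c,0\],\[-c,sn,0\]/[[-sn,c,0],[c,sn,0]/' h.py
python3 - <<'E'
from h import *
a=cv2.imread("pics/scene0.png");b=cv2.imread("pics/top0.png")
f=lambda i,x,y:cv2.resize(i[y-32:y+32,x-32:x+32],(256,256),interpolation=cv2.INTER_CUBIC)
cv2.imwrite("pics/c1.png",np.vstack([np.hstack([f(a,248,422),f(a,268,215),f(a,361,130)]),np.hstack([f(b,506,190),f(b,327,299),f(b,145,293)])]))
plan(606.5,-139,60,107)
E
```

```text
shift [-1.2252 -0.9809  0.3171] turn [-4.000e-04 -2.000e-04 -4.447e-01] dyaw 40.0 q6-> -2.09
shift [-1.2252 -0.9809  0.3171] turn [-3.0000e-04  5.0000e-04  1.5553e+00] dyaw -140.0 q6-> 1.05
t 0.3 pos [234.5 552.  218.3] yaw 67.0 open 92.5 gf 0.0 F [ 0.8 -0.1  0.3] q6 -0.09
```

View pics/c1.png

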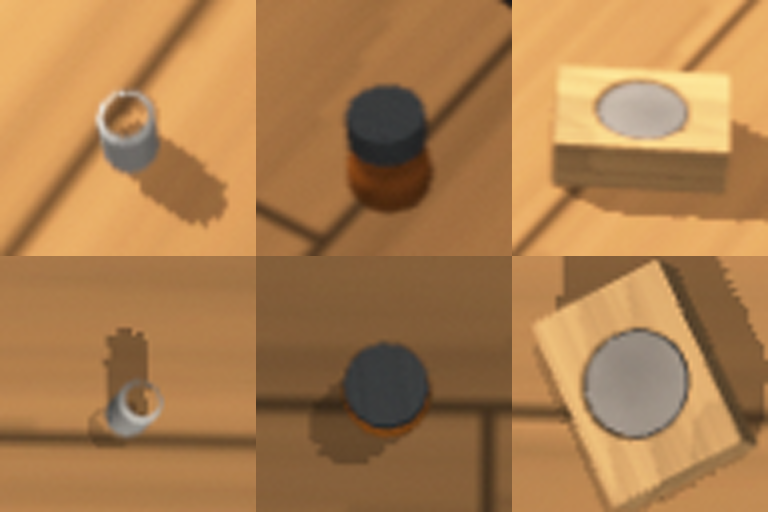

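```bash
python3 -m crank '[[[0.5,-0.48,-0.385,0.05,0,0,0],[0.5,-0.48,-0.385,0.05,0,0,0],[0.5,-0.48,-0.385,0.05,0,0,0],[0.5,-0.48,-0.385,0.05,0,0,0],[0.5,-0.48,-0.385,0.05,0,0,0]]]' 30
python3 -m crank '[[[0.5,-0.48,-0.385,0.05,0,0,0],[0.5,-0.48,-0.385,0.05,0,0,0],[0.5,-0.48,-0.385,0.05,0,0,0],[0.5,-0.48,-0.385,0.05,0,0,0],[0.5,-0.48,-0.385,0.05,0,0,0]]]'
python3 -m crank '[[[0.5,-0.265,-0.211,0.1,0,0,-0.445],[0.5,-0.265,-0.211,0.1,0,0,-0.445],[0.5,-0.265,-0.211,0.1,0,0,-0.445],[0.5,-0.265,-0.211,0.1,0,0,-0.445],[0.5,-0.265,-0.211,0.1,0,0,-0.445]]]'
python3 - <<'E'
from h import *
plan(607.5,-139.5,8,107.1)
a=cv2.imread("pics/scene0.png");b=cv2.imread("pics/top0.png")
f=lambda i,x,y:cv2.resize(i[y-16:y+16,x-16:x+16],(256,256),interpolation=cv2.INTER_CUBIC)
cv2.imwrite("pics/c2.png",np.vstack([np.hstack([f(a,381,173),f(a,292,278),f(a,248,422)]),np.hstack([f(b,198,238),f(b,372,243),f(b,506,190)])]))
print(cast("top",[(509,194)],.024),cast("scene",[(248,419.5)],.024))
E
```

```text
t: 0.92
tool_pos: [0.3809, 0.2793, 0.1936]
orientation: [0.627, 3.078, 0.001]
force: [0.9, 0.3, 0.5]
opening: 0.0697
gripper_force: 0.0
t: 1.55
tool_pos: [0.5266, 0.0081, 0.1687]
orientation: [0.628, 3.078, 0.0]
force: [0.3, 0.4, -0.7]
opening: 0.0697
gripper_force: 0.0
t: 2.17
tool_pos: [0.6063, -0.1392, 0.1179]
orientation: [0.462, -3.106, -0.001]
force: [-0.3, -0.5, 0.6]
opening: 0.07
gripper_force: 0.0
shift [-0.0024 -0.0014  0.2199] turn [ 0.0005 -0.0006 -0.002 ] dyaw 0.2 q6-> -2.09
shift [-0.0024 -0.0014  0.2199] turn [-9.000e-04 -8.000e-04  1.998e+00] dyaw -179.8 q6-> 1.05
t 2.2 pos [ 606.3 -139.2  117.9] yaw 106.9 open 70.0 gf 0.0 F [-0.3 -0.5  0.6] q6 -2.17
[[ 0.61044766 -0.30126812]] [[ 0.61393356 -0.30276364]]
```

View pics/c2.png

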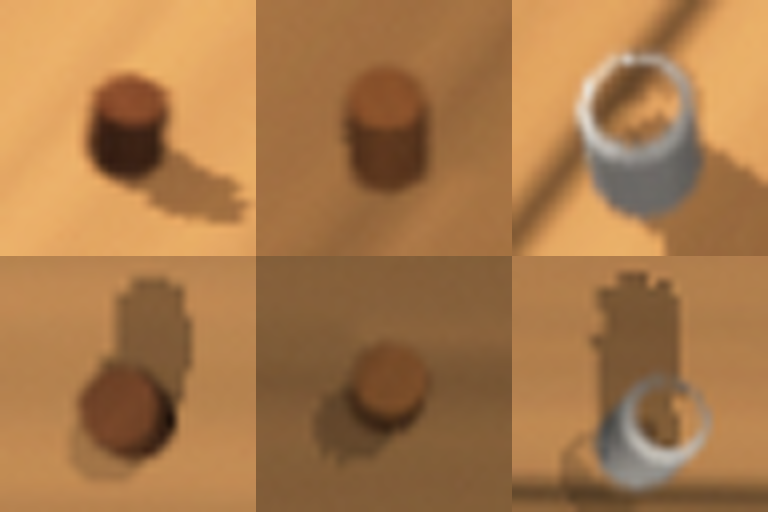

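The crops show two brown wooden pegs. The steel cylinder at top (509,194) is the dog, at about (612,-302) mm; the dark-capped thing is a jar.

```bash
python3 -m crank '[[[0.5,-0.0024,-0.001,0.08,0,0,0],[0.5,-0.0024,-0.001,0.15,0,0,0],[0.5,-0.0024,-0.001,0.2,0,0,0],[0.5,-0.0024,-0.001,0.22,0,0,0],[0.5,-0.0024,-0.001,0.227,0,0,0]]]' >/dev/null
python3 -m crank '[[[-0.3,0,0,0,0,0,0],[-0.3,0,0,0,0,0,0],[-0.3,0,0,0,0,0,0],[-0.3,0,0,0,0,0,0],[-0.3,0,0,0,0,0,0]]]' 30
python3 - <<'E'
from h import *
plan(607.5,-139.5,120,107.1)
E
```

```text
t: 3.42
tool_pos: [0.6084, -0.139, 0.006]
orientation: [-0.465, 3.106, -0.001]
force: [-0.4, 0.6, 5.6]
opening: 0.044
gripper_force: 30.0
shift [ 0.0018 -0.0006 -0.228 ] turn [-0.0004  0.0006 -0.0008] dyaw 0.1 q6-> -2.09
shift [ 0.0018 -0.0006 -0.228 ] turn [1.0000e-03 6.0000e-04 1.9992e+00] dyaw -179.9 q6-> 1.05
t 3.4 pos [ 608.4 -139.     6. ] yaw 107.0 open 44.0 gf 30.0 F [-0.4  0.6  5.6] q6 -2.17
```

```bash
python3 -m crank '[[[-0.3,0,0,-0.02,0,0,0],[-0.3,0,0,-0.06,0,0,0],[-0.3,0,0,-0.12,0,0,0],[-0.3,0,0,-0.18,0,0,0],[-0.3,0,0,-0.2,0,0,0]]]'
python3 - <<'E'
from h import *
plan(430.5,-149.8,60,68.35)
E
```

```text
t: 4.05
tool_pos: [0.6096, -0.1394, 0.1089]
orientation: [-0.464, 3.103, -0.004]
force: [0.3, 0.2, -2.5]
opening: 0.0435
gripper_force: 30.0
shift [0.3489 0.0854 0.0961] turn [-0.0009  0.0031  0.4298] dyaw -38.7 q6-> -1.53
shift [0.3489 0.0854 0.0961] turn [-4.0000e-03 -1.1000e-03 -1.5702e+00] dyaw 141.3 q6-> -4.67
t 4.0 pos [ 609.6 -139.4  108.9] yaw 107.0 open 43.5 gf 30.0 F [ 0.3  0.2 -2.5] q6 -2.17
```

```bash
python3 -m crank '[[[-0.3,0.08,0.02,0,0,0,0.1],[-0.3,0.17,0.04,0.02,0,0,0.21],[-0.3,0.26,0.065,0.05,0,0,0.32],[-0.3,0.33,0.08,0.08,0,0,0.41],[-0.3,0.349,0.0854,0.096,0,0.001,0.43]]]' 
python3 -m crank '[[[-0.3,0,0,0.02,0,0,0],[-0.3,0,0,0.04,0,0,0],[-0.3,0,0,0.06,0,0,0],[-0.3,0,0,0.07,0,0,0],[-0.3,0,0,0.07,0,0,0]]]'
python3 - <<'E'
from h import *
plan(430.5,-149.8,9,68.35)
E
```

```text
t: 4.68
tool_pos: [0.4258, -0.1486, 0.0556]
orientation: [-0.594, -3.081, -0.001]
force: [-0.4, 0.5, -1.8]
opening: 0.0436
gripper_force: 30.0
t: 5.3
tool_pos: [0.4282, -0.1489, 0.0216]
orientation: [-0.589, -3.083, -0.0]
force: [-0.3, -0.5, -2.9]
opening: 0.0441
gripper_force: 30.0
shift [-0.005  -0.      0.0251] turn [-0.0003 -0.0017  0.0001] dyaw -0.0 q6-> -1.53
shift [-0.005  -0.      0.0251] turn [ 2.7000e-03 -4.0000e-04 -1.9999e+00] dyaw 180.0 q6-> -4.67
t 5.3 pos [ 428.2 -148.9   21.6] yaw 68.4 open 44.1 gf 30.0 F [-0.3 -0.5 -2.9] q6 -1.64
```

```bash
python3 -m crank '[[[-0.3,-0.005,0,0.01,0,0,0],[-0.3,-0.005,0,0.018,0,0,0],[-0.3,-0.005,0,0.022,0,0,0],[-0.3,-0.005,0,0.0245,0,0,0],[-0.3,-0.005,0,0.0245,0,0,0]]]'
python3 - <<'E'
from h import *
plan(430.5,-149.8,9,68.35)
for n in("scene",): 
    im=read_camera(n);cv2.imwrite("pics/s3.png",cv2.resize(im[200:400,90:350,::-1],(780,600)))
E
```

```text
t: 5.92
tool_pos: [0.4307, -0.15, 0.0099]
orientation: [-0.59, -3.084, 0.0]
force: [0.3, 1.2, -2.0]
opening: 0.044
gripper_force: 30.0
shift [0.0005 0.0003 0.0017] turn [-0.0003 -0.001  -0.0002] dyaw 0.0 q6-> -1.53
shift [0.0005 0.0003 0.0017] turn [-1.5000e-03  5.0000e-04  1.9998e+00] dyaw -180.0 q6-> 1.61
t 5.9 pos [ 430.7 -150.     9.9] yaw 68.3 open 44.0 gf 30.0 F [ 0.3  1.2 -2. ] q6 -1.64
```

View pics/s3.png

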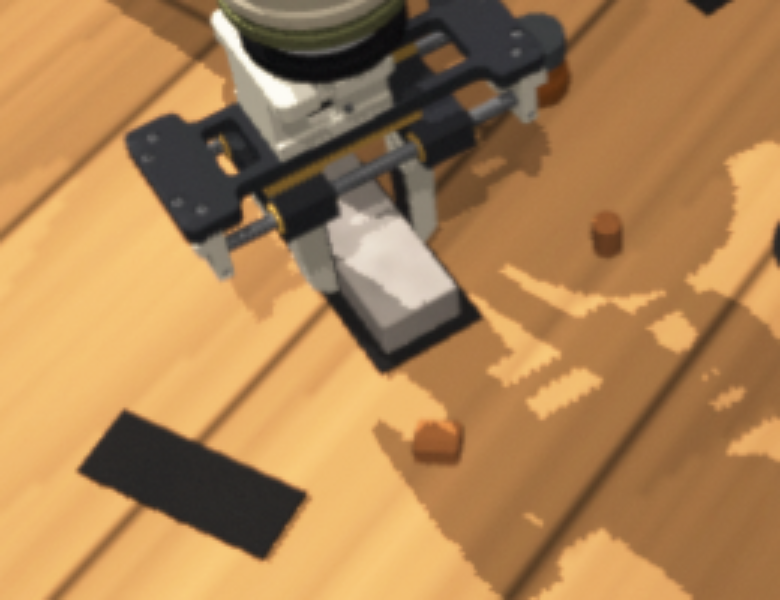

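The stone sits inside the bench-pad outline, with pad margins visible around the near end (450,310). Lower the last millimetre, release, rise, and check.

```bash
python3 -m crank '[[[-0.3,0,0,0.001,0,0,0],[-0.3,0,0,0.0025,0,0,0],[-0.3,0,0,0.0025,0,0,0],[0.45,0,0,0.0025,0,0,0],[0.45,0,0,0.0025,0,0,0]]]' 
python3 -m crank '[[[0.45,0,0,0,0,0,0],[0.45,0,0,-0.06,0,0,0],[0.45,0,0,-0.16,0,0,0],[0.45,0,0,-0.22,0,0,0],[0.45,0,0,-0.22,0,0,0]]]'
python3 - <<'E'
from h import *
plan(614.5,141.5,120,103.3)
E
```

```text
t: 6.6
tool_pos: [0.4309, -0.1502, 0.0087]
orientation: [-0.59, -3.085, 0.001]
force: [-0.7, -0.3, -0.2]
opening: 0.0593
gripper_force: 0.0
t: 7.22
tool_pos: [0.433, -0.1511, 0.1217]
orientation: [0.59, 3.081, -0.003]
force: [1.0, 0.0, -0.3]
opening: 0.0673
gripper_force: 0.0
shift [-0.1213  0.6778  0.0033] turn [-0.0015  0.0026 -0.3885] dyaw 35.0 q6-> -1.58
shift [-0.1213  0.6778  0.0033] turn [0.0034 0.0019 1.6115] dyaw -145.0 q6-> 1.57
t 7.2 pos [ 433.  -151.1  121.7] yaw 68.3 open 67.3 gf 0.0 F [ 1.   0.  -0.3] q6 -1.64
```

```bash
python3 -m crank '[[[0.5,-0.01,0.11,0,0,0,0],[0.5,-0.03,0.22,0,0,0,0],[0.5,-0.06,0.34,0,0,0,0],[0.5,-0.08,0.46,0,0,0,0],[0.5,-0.1,0.55,0,0,0,0]]]'  >/dev/null
python3 -m crank '[[[0.5,-0.0213,0.128,0.02,0,0,-0.1],[0.5,-0.0213,0.128,0.04,0,0,-0.2],[0.5,-0.0213,0.128,0.06,0,0,-0.3],[0.5,-0.0213,0.128,0.08,-0.001,0.001,-0.388],[0.5,-0.0213,0.128,0.08,-0.001,0.001,-0.3885]]]' >/dev/null
cat >> h.py <<'E'
PADS=dict(bench=(418,302,.024,[429.1,-148.5,-21.6],[431.8,-151.1,-21.7]),pocket=(243,289,.02,[449.1,138.7,-14.5],[451.6,134.5,-15.]),slip=(507,297,.014,[439.2,-296.4,7.6],[441.2,-298.7,7.9]),puck=(334,187,.015,[624,-8.7,0],[625.3,-11.1,0]))
def check(name):
    u,v,h,pt,ps=PADS[name]
    for n,p in(("top",pt),("scene",ps)):
        im=read_camera(n);H,S,V=cv2.split(cv2.cvtColor(im,cv2.COLOR_RGB2HSV))
        q=project(n,[p[0]/1e3,p[1]/1e3,h+.003])[0]; i,j=np.int32(np.round(q)); v=float(np.median(V[j-3:j+4,i-3:i+4]))
        m=(S<75)&(abs(V.astype(float)-v)<(35 if n=="top" else 18))
        for b,r in blobs(n,m,h+.003):
            if np.hypot(*(b-q))<15:
                d=r[0]-p[:2];a=np.radians(p[2]);print(n,'stone',*r,'V',v,'off world',np.round(d,1),'along/across pad',np.round([d@[np.cos(a),np.sin(a)],d@[-np.sin(a),np.cos(a)]],1),'dang',round(r[2]-p[2],1))
        if n=="top":
            for b,r in blobs(n,V<55,.003):
                if np.hypot(*(b-q))<15: print('pad now',*r)
E
python3 - <<'E'
from h import *
plan(614.5,141.5,6,103.3)
check('bench')
im=read_camera("top");cv2.imwrite("pics/t4.png",cv2.resize(im[220:380,340:552,::-1],(795,600)))
E
```

```text
shift [-0.0084 -0.0038  0.1387] turn [ 0.0017 -0.0045 -0.0006] dyaw 0.1 q6-> -1.58
shift [-0.0084 -0.0038  0.1387] turn [-0.0071 -0.0027  1.9994] dyaw -179.9 q6-> 1.56
t 8.5 pos [610.5 142.3  75.4] yaw 103.2 open 69.5 gf 0.0 F [-0.7 -0.8 -0.4] q6 -1.66
top stone [ 430.  -149.9] [109.2  41.6] -21.5 V 182.0 off world [ 0.9 -1.4] along/across pad [ 1.4 -1. ] dang 0.1
pad now [ 428.9 -148.5] [124.6  59.5] -21.6
scene stone [ 431.3 -152.1] [106.7  40.7] -21.1 V 220.0 off world [-0.5 -1. ] along/across pad [-0.1 -1.1] dang 0.6
```

View pics/t4.png

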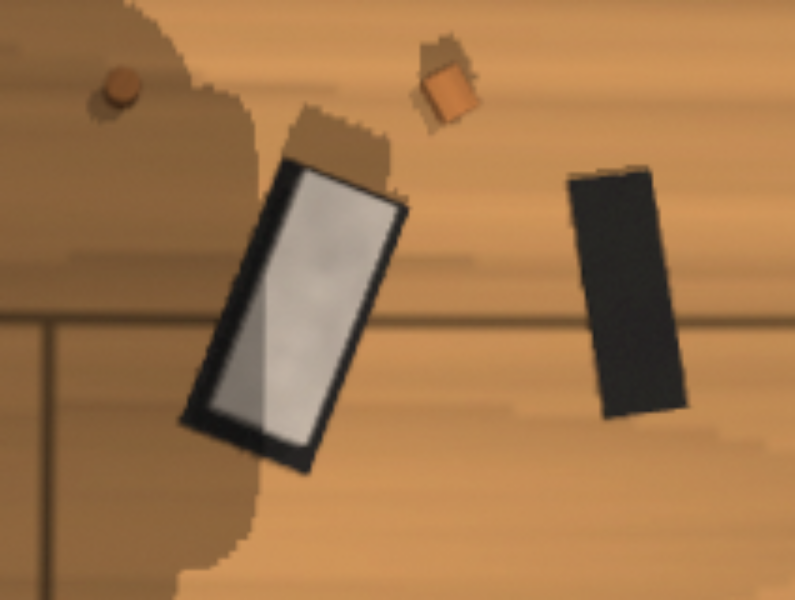

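The top crop shows the bench stone on its pad (crop centre (305,310)), roughly centred once parallax is allowed for; about 1 mm off across. I'll trim that later. Next is the pocket stone.

```bash
python3 -m crank '[[[0.4,-0.009,-0.004,0.03,0.001,-0.003,0],[0.4,-0.009,-0.004,0.07,0.001,-0.003,0],[0.4,-0.009,-0.004,0.11,0.001,-0.003,0],[0.4,-0.009,-0.004,0.13,0.001,-0.003,0],[0.4,-0.009,-0.004,0.138,0.001,-0.003,0]]]' 
python3 -m crank '[[[0.4,0,0,0,0,0,0],[-0.3,0,0,0,0,0,0],[-0.3,0,0,0,0,0,0],[-0.3,0,0,0,0,0,0],[-0.3,0,0,0,0,0,0]]]'
python3 - <<'E'
from h import *
plan(615,142.2,5,103.3)
E
python3 -m crank '[[[-0.3,0,0,-0.02,0,0,0],[-0.3,0,0,-0.06,0,0,0],[-0.3,0,0,-0.12,0,0,0],[-0.3,0,0,-0.17,0,0,0],[-0.3,0,0,-0.17,0,0,0]]]'
python3 - <<'E'
from h import *
plan(450.5,137.5,50,75.25)
E
```

```text
t: 9.25
tool_pos: [0.6162, 0.1417, 0.0079]
orientation: [-0.364, 3.12, 0.002]
force: [0.8, -0.3, 0.0]
opening: 0.0653
gripper_force: 0.0
t: 9.88
tool_pos: [0.6174, 0.142, 0.01]
orientation: [-0.363, 3.117, 0.002]
force: [-0.4, 1.0, 3.1]
opening: 0.0436
gripper_force: 30.0
shift [0.0046 0.0015 0.01  ] turn [ 0.0005  0.002  -0.    ] dyaw 0.0 q6-> -1.58
shift [0.0046 0.0015 0.01  ] turn [ 3.1e-03 -9.0e-04  2.0e+00] dyaw -180.0 q6-> 1.57
t 9.9 pos [617.4 142.   10. ] yaw 103.3 open 43.6 gf 30.0 F [-0.4  1.   3.1] q6 -1.66
t: 10.5
tool_pos: [0.6193, 0.142, 0.0985]
orientation: [-0.363, 3.112, 0.002]
force: [0.5, -0.3, -1.4]
opening: 0.044
gripper_force: 30.0
shift [0.3315 0.0689 0.0942] turn [0.0014 0.0054 0.3116] dyaw -28.0 q6-> -1.02
shift [0.3315 0.0689 0.0942] turn [-0.0073  0.0019 -1.6884] dyaw 152.0 q6-> -4.16
t 10.5 pos [619.3 142.   98.5] yaw 103.3 open 44.0 gf 30.0 F [ 0.5 -0.3 -1.4] q6 -1.66
```

```bash
python3 -m crank '[[[-0.3,0.07,0.015,0,0,0,0.07],[-0.3,0.15,0.03,0.02,0,0,0.15],[-0.3,0.23,0.05,0.04,0,0,0.23],[-0.3,0.30,0.065,0.06,0,0,0.3],[-0.3,0.328,0.069,0.07,0,0.002,0.3116]]]' 
python3 -m crank '[[[-0.3,0,0,0.02,0,0,0],[-0.3,0,0,0.04,0,0,0],[-0.3,0,0,0.055,0,0,0],[-0.3,0,0,0.06,0,0,0],[-0.3,0,0,0.06,0,0,0]]]'
python3 - <<'E'
from h import *
plan(452.7,136.9,13,75.25)
E
```

```text
t: 11.12
tool_pos: [0.4461, 0.1374, 0.057]
orientation: [-0.405, -3.111, -0.0]
force: [-0.6, -0.2, -1.4]
opening: 0.0438
gripper_force: 30.0
t: 11.75
tool_pos: [0.4494, 0.1376, 0.0288]
orientation: [-0.403, -3.114, -0.002]
force: [-0.1, 0.6, -1.0]
opening: 0.0435
gripper_force: 30.0
shift [-0.0067  0.0003  0.0316] turn [ 0.0005 -0.0012 -0.    ] dyaw 0.0 q6-> -1.02
shift [-0.0067  0.0003  0.0316] turn [-1.8e-03 -8.0e-04  2.0e+00] dyaw -180.0 q6-> 2.12
t 11.8 pos [449.4 137.6  28.8] yaw 75.2 open 43.5 gf 30.0 F [-0.1  0.6 -1. ] q6 -1.13
```

```bash
python3 -m crank '[[[-0.3,-0.006,0,0.012,0,0,0],[-0.3,-0.006,0,0.022,0,0,0],[-0.3,-0.006,0,0.028,0,0,0],[-0.3,-0.006,0,0.03,0,0,0],[-0.3,-0.006,0,0.03,0,0,0]]]'
python3 - <<'E'
from h import *
plan(452.7,136.9,13,75.25)
E
```

```text
t: 12.38
tool_pos: [0.4521, 0.1369, 0.014]
orientation: [-0.403, -3.114, -0.002]
force: [0.7, 0.3, -1.0]
opening: 0.0433
gripper_force: 30.0
shift [-0.0011  0.0003  0.0019] turn [ 0.0006 -0.001   0.    ] dyaw -0.0 q6-> -1.02
shift [-0.0011  0.0003  0.0019] turn [ 1.6e-03  9.0e-04 -2.0e+00] dyaw 180.0 q6-> -4.16
t 12.4 pos [452.1 136.9  14. ] yaw 75.3 open 43.3 gf 30.0 F [ 0.7  0.3 -1. ] q6 -1.13
```

```bash
python3 -m crank '[[[-0.3,-0.001,0,0.001,0,0,0],[-0.3,-0.001,0,0.002,0,0,0],[-0.3,-0.001,0,0.003,0,0,0],[-0.3,-0.001,0,0.004,0,0,0],[-0.3,-0.001,0,0.004,0,0,0]]]' 
python3 -m crank '[[[0.45,0,0,0,0,0,0],[0.45,0,0,0,0,0,0],[0.45,0,0,-0.02,0,0,0],[0.45,0,0,-0.12,0,0,0],[0.45,0,0,-0.2,0,0,0]]]'
python3 - <<'E'
from h import *
plan(624.5,287.5,120,87)
E
```

```text
t: 13.0
tool_pos: [0.4529, 0.1368, 0.013]
orientation: [-0.403, -3.114, -0.002]
force: [-5.3, -1.4, 9.7]
opening: 0.0436
gripper_force: 30.0
t: 13.62
tool_pos: [0.453, 0.1366, 0.1142]
orientation: [-0.403, -3.115, -0.002]
force: [0.5, 0.8, -0.3]
opening: 0.0669
gripper_force: 0.0
shift [-0.2549  0.3791 -0.0114] turn [ 0.0009 -0.0004 -0.1306] dyaw 11.8 q6-> -1.09
shift [-0.2549  0.3791 -0.0114] turn [-6.0000e-04 -1.3000e-03  1.8694e+00] dyaw -168.2 q6-> 2.05
t 13.6 pos [453.  136.6 114.2] yaw 75.2 open 66.9 gf 0.0 F [ 0.5  0.8 -0.3] q6 -1.13
```

```bash
python3 -m crank '[[[0.2,-0.05,0.076,0,0,0,-0.03],[0.2,-0.11,0.16,0,0,0,-0.06],[0.2,-0.17,0.25,0,0,0,-0.09],[0.2,-0.23,0.34,0,0,0,-0.12],[0.2,-0.255,0.379,0,0,0,-0.13]]]'  >/dev/null
python3 -m crank '[[[0.1,0,0,0.02,0,0,0],[0.1,0,0,0.06,0,0,0],[0.1,0,0,0.1,0,0,0],[0.1,0,0,0.12,0,0,0],[0.1,0,0,0.12,0,0,0]]]' >/dev/null
python3 - <<'E'
from h import *
plan(625.5,288,5,87)
check('pocket')
E
```

```text
shift [-0.0051  0.0027  0.0907] turn [ 0.0001 -0.0023 -0.0008] dyaw 0.1 q6-> -1.09
shift [-0.0051  0.0027  0.0907] turn [-3.7000e-03 -1.0000e-04  1.9992e+00] dyaw -179.9 q6-> 2.05
t 14.9 pos [623.1 286.8  50.4] yaw 86.9 open 50.8 gf 0.0 F [ 0.1  0.5 -0.5] q6 -1.16
top stone [451.6 136.6] [65.4 43.5] -14.6 V 119.0 off world [ 2.5 -2.1] along/across pad [ 2.9 -1.4] dang -0.1
pad now [449.  138.4] [80.7 60.8] -15.0
scene stone [453.2 134.3] [63.7 42.1] -14.1 V 133.0 off world [ 1.6 -0.2] along/across pad [1.6 0.2] dang 0.9
```

```bash
python3 -m crank '[[[0.1,-0.005,0.0025,0.02,0,0,0],[0.1,-0.005,0.0025,0.045,0,0,0],[0.1,-0.005,0.0025,0.07,0,0,0],[0.1,-0.005,0.0025,0.085,0,0,0],[0.1,-0.005,0.0025,0.091,0,0,0]]]' 
python3 -m crank '[[[0.1,0,0,0,0,0,0],[-0.8,0,0,0,0,0,0],[-0.8,0,0,0,0,0,0],[-0.8,0,0,0,0,0,0],[-0.8,0,0,0,0,0,0]]]' 20
python3 - <<'E'
from h import *
plan(625.5,288,5,87)
E
```

```text
t: 15.6
tool_pos: [0.6262, 0.2885, 0.0054]
orientation: [-0.084, -3.138, -0.001]
force: [-0.0, 0.8, 1.1]
opening: 0.0511
gripper_force: 0.0
t: 16.23
tool_pos: [0.627, 0.2887, 0.0068]
orientation: [-0.084, -3.14, -0.002]
force: [0.8, -0.5, 1.0]
opening: 0.0219
gripper_force: 20.0
shift [ 0.0029 -0.0016  0.0036] turn [ 0.0009 -0.0005 -0.0006] dyaw 0.1 q6-> -1.09
shift [ 0.0029 -0.0016  0.0036] turn [-8.0000e-04 -1.4000e-03  1.9994e+00] dyaw -179.9 q6-> 2.05
t 16.2 pos [627.  288.7   6.8] yaw 86.9 open 21.9 gf 20.0 F [ 0.8 -0.5  1. ] q6 -1.16
```

```bash
python3 -m crank '[[[-0.8,0,0,-0.02,0,0,0],[-0.8,0,0,-0.06,0,0,0],[-0.8,0,0,-0.12,0,0,0],[-0.8,0,0,-0.17,0,0,0],[-0.8,0,0,-0.17,0,0,0]]]'
python3 - <<'E'
from h import *
plan(439.7,-296.8,40,97.75)
E
```

```text
t: 16.85
tool_pos: [0.6295, 0.2896, 0.0964]
orientation: [0.083, 3.135, 0.006]
force: [0.8, -0.5, -0.6]
opening: 0.0218
gripper_force: 20.0
shift [ 0.3173 -1.1917  0.1061] turn [ 0.0023  0.0037 -0.12  ] dyaw 10.8 q6-> -2.30
shift [ 0.3173 -1.1917  0.1061] turn [ 0.0055 -0.0034  1.88  ] dyaw -169.2 q6-> 0.84
t 16.9 pos [629.5 289.6  96.4] yaw 87.0 open 21.8 gf 20.0 F [ 0.8 -0.5 -0.6] q6 -1.16
```

```bash
python3 -m crank '[[[-0.8,0.02,-0.07,0,0,0,0],[-0.8,0.05,-0.17,0,0,0,0],[-0.8,0.08,-0.27,0,0,0,0],[-0.8,0.105,-0.38,0,0,0,0],[-0.8,0.13,-0.48,0,0,0,0]]]' >/dev/null
python3 -m crank '[[[-0.8,0.03,-0.1,0,0,0,0],[-0.8,0.055,-0.2,0,0,0,0],[-0.8,0.08,-0.3,0,0,0,0],[-0.8,0.105,-0.4,0,0,0,0],[-0.8,0.13,-0.48,0,0,0,0]]]' >/dev/null
python3 -m crank '[[[-0.8,0.02,-0.07,0,0,0,-0.03],[-0.8,0.035,-0.13,0.02,0,0,-0.06],[-0.8,0.045,-0.18,0.05,0,0,-0.09],[-0.8,0.055,-0.22,0.07,0,0,-0.12],[-0.8,0.0573,-0.2317,0.09,0,0,-0.12]]]' >/dev/null
python3 -m crank '[[[-0.8,0,0,0,0,0,0],[-0.8,0,0,0,0,0,0],[-0.8,0,0,0,0,0,0],[-0.8,0,0,0,0,0,0],[-0.8,0,0,0,0,0,0]]]'
python3 - <<'E'
from h import *
plan(439.7,-296.8,10,97.75)
E
```

```text
t: 19.35
tool_pos: [0.437, -0.2979, 0.0462]
orientation: [0.213, -3.134, -0.002]
force: [0.0, -0.6, -0.4]
opening: 0.0218
gripper_force: 20.0
shift [-0.0058  0.0013  0.0725] turn [ 0.0007 -0.0004  0.0002] dyaw -0.0 q6-> -2.30
shift [-0.0058  0.0013  0.0725] turn [ 6.0000e-04  1.1000e-03 -1.9998e+00] dyaw 180.0 q6-> -5.44
t 19.4 pos [ 437.  -297.9   46.2] yaw 97.8 open 21.8 gf 20.0 F [ 0.  -0.6 -0.4] q6 -2.40
```

```bash
python3 -m crank '[[[-0.8,-0.005,0.0013,0.02,0,0,0],[-0.8,-0.005,0.0013,0.04,0,0,0],[-0.8,-0.005,0.0013,0.057,0,0,0],[-0.8,-0.005,0.0013,0.066,0,0,0],[-0.8,-0.005,0.0013,0.068,0,0,0]]]' >/dev/null
python3 -m crank '[[[-0.8,0,0,0,0,0,0],[-0.8,0,0,0,0,0,0],[-0.8,0,0,0.001,0,0,0],[-0.8,0,0,0.002,0,0,0],[-0.8,0,0,0.002,0,0,0]]]'
python3 - <<'E'
from h import *
plan(439.7,-296.8,9.8,97.75)
E
```

```text
t: 20.6
tool_pos: [0.439, -0.2969, 0.0109]
orientation: [0.212, -3.133, -0.002]
force: [0.5, -0.8, -0.2]
opening: 0.0213
gripper_force: 20.0
shift [-0.0014 -0.      0.0023] turn [ 0.001  -0.0006 -0.    ] dyaw 0.0 q6-> -2.30
shift [-0.0014 -0.      0.0023] turn [-1.0e-03 -1.5e-03  2.0e+00] dyaw -180.0 q6-> 0.84
t 20.6 pos [ 439.  -296.9   10.9] yaw 97.7 open 21.3 gf 20.0 F [ 0.5 -0.8 -0.2] q6 -2.40
```

```bash
python3 -m crank '[[[-0.8,-0.001,0,0.001,0,0,0],[-0.8,-0.001,0,0.0025,0,0,0],[-0.8,-0.001,0,0.003,0,0,0],[-0.8,-0.001,0,0.003,0,0,0],[-0.1,-0.001,0,0.003,0,0,0]]]' 
python3 -m crank '[[[0,0,0,0,0,0,0],[0,0,0,0,0,0,0],[0,0,0,-0.03,0,0,0],[0,0,0,-0.12,0,0,0],[0.2,0,0,-0.2,0,0,0]]]'
python3 - <<'E'
from h import *
plan(452.9,136.8,90,75.25)
E
```

```text
t: 21.22
tool_pos: [0.4396, -0.2969, 0.0094]
orientation: [0.212, -3.134, -0.002]
force: [0.0, 0.1, -0.3]
opening: 0.0277
gripper_force: 0.0
t: 21.85
tool_pos: [0.4398, -0.2971, 0.1118]
orientation: [0.212, -3.134, -0.001]
force: [0.2, -0.9, 0.7]
opening: 0.0526
gripper_force: 0.0
shift [-0.143   0.8563  0.0443] turn [ 0.0005 -0.0004  0.25  ] dyaw -22.5 q6-> -1.02
shift [-0.143   0.8563  0.0443] turn [ 5.00e-04  7.00e-04 -1.75e+00] dyaw 157.5 q6-> -4.16
t 21.9 pos [ 439.8 -297.1  111.8] yaw 97.8 open 52.6 gf 0.0 F [ 0.2 -0.9  0.7] q6 -2.40
```

```bash
python3 -m crank '[[[0.4,-0.01,0.1,0,0,0,0],[0.4,-0.03,0.22,0,0,0,0],[0.4,-0.05,0.34,0,0,0,0],[0.4,-0.08,0.46,0,0,0,0],[0.4,-0.1,0.58,0,0,0,0]]]' >/dev/null
python3 -m crank '[[[0.4,-0.02,0.1,0,0,0,0.06],[0.4,-0.03,0.2,0,0,0,0.12],[0.4,-0.04,0.26,0,0,0,0.19],[0.4,-0.043,0.276,0.02,0,0,0.25],[0.4,-0.043,0.276,0.044,0,0,0.25]]]' >/dev/null
python3 -m crank '[[[0.4,0,0,0,0,0,0],[0.4,0,0,0,0,0,0],[0.4,0,0,0,0,0,0],[0.4,0,0,0,0,0,0],[0.4,0,0,0,0,0,0]]]'
python3 - <<'E'
from h import *
check('slip');check('bench')
plan(452.9,136.8,12,75.25)
E
```

```text
t: 23.72
tool_pos: [0.453, 0.1367, 0.0882]
orientation: [-0.403, -3.115, -0.002]
force: [-0.3, 0.1, -0.1]
opening: 0.065
gripper_force: 0.0
top stone [ 438.5 -296.9] [87.5 20.7] 7.2 V 177.0 off world [-0.7 -0.5] along/across pad [-0.8 -0.4] dang -0.4
pad now [ 439.2 -296.4] [105.   37.7] 7.6
scene stone [ 439.4 -298.1] [85.1 18.6] 8.2 V 220.0 off world [-1.8  0.6] along/across pad [-1.7  0.8] dang 0.3
top stone [ 430.  -149.9] [109.2  41.6] -21.5 V 179.0 off world [ 0.9 -1.4] along/across pad [ 1.4 -1. ] dang 0.1
scene stone [ 431.3 -152.1] [106.7  40.7] -21.1 V 222.0 off world [-0.5 -1. ] along/across pad [-0.1 -1.1] dang 0.6
shift [-4.00e-04 -1.00e-04  1.52e-01] turn [ 0.0006 -0.0009  0.    ] dyaw -0.0 q6-> -1.02
shift [-4.00e-04 -1.00e-04  1.52e-01] turn [ 1.4e-03  1.0e-03 -2.0e+00] dyaw 180.0 q6-> -4.16
t 23.9 pos [452.8 136.8  88. ] yaw 75.3 open 64.9 gf 0.0 F [0.  0.2 1.2] q6 -1.13
```

```bash
python3 -m crank '[[[0.4,0,0,0.04,0,0,0],[0.4,0,0,0.08,0,0,0],[0.4,0,0,0.12,0,0,0],[0.4,0,0,0.144,0,0,0],[0.4,0,0,0.15,0,0,0]]]' >/dev/null
python3 -m crank '[[[0.3,0,0,0.001,0,0,0],[-0.3,0,0,0.001,0,0,0],[-0.3,0,0,0.001,0,0,0],[-0.3,0,0,0.001,0,0,0],[-0.3,0,0,0.001,0,0,0]]]' 30
python3 -m crank '[[[-0.3,0,0,-0.004,0,0,0],[-0.3,0,0,-0.008,0,0,0],[-0.3,0.0044,0.0012,-0.008,0,0,0],[-0.3,0.0044,0.0012,-0.008,0,0,0],[-0.3,0.0044,0.0012,-0.008,0,0,0]]]'
python3 -m crank '[[[-0.3,0,0,0.003,0,0,0],[-0.3,0,0,0.005,0,0,0],[-0.3,0,0,0.007,0,0,0],[-0.3,0,0,0.008,0,0,0],[-0.3,0,0,0.009,0,0,0]]]'
```

```text
t: 25.18
tool_pos: [0.4533, 0.137, 0.0131]
orientation: [-0.403, -3.115, -0.002]
force: [-0.8, -1.9, 4.9]
opening: 0.0436
gripper_force: 30.0
t: 25.8
tool_pos: [0.4506, 0.138, 0.0164]
orientation: [-0.403, -3.114, -0.002]
force: [0.1, 0.8, -0.9]
opening: 0.0437
gripper_force: 30.0
t: 26.42
tool_pos: [0.4507, 0.138, 0.0131]
orientation: [-0.403, -3.114, -0.001]
force: [-10.1, -2.4, 16.6]
opening: 0.0438
gripper_force: 30.0
```

```bash
python3 -m crank '[[[-0.3,0,0,-0.001,0,0,0],[0.4,0,0,-0.001,0,0,0],[0.4,0,0,-0.001,0,0,0],[0.4,0,0,-0.03,0,0,0],[0.6,0,0,-0.12,0,0,0]]]'
python3 -m crank '[[[0.8,0,0,-0.08,0,0,0],[0.8,0,0,-0.12,0,0,0],[0.8,0,0,-0.12,0,0,0],[0.8,0,0,-0.12,0,0,0],[0.8,0,0,-0.12,0,0,0]]]'
python3 - <<'E'
from h import *
c=cast("top",[(149.5,262.5),(118.5,278.2),(139.5,324.5),(169.5,307)],.026)*1000
print(np.round(c,1),c.mean(0)); e=[c[(i+1)%4]-c[i] for i in range(4)]
print([(round(np.hypot(*v),1),round(np.degrees(np.arctan2(v[1],v[0]))%180,1)) for v in e]); plan(438,300,90,0)
E
```

```text
t: 27.05
tool_pos: [0.4485, 0.1375, 0.071]
orientation: [-0.403, -3.109, 0.001]
force: [0.4, 0.2, 0.2]
opening: 0.0712
gripper_force: 0.0
t: 27.68
tool_pos: [0.4499, 0.1377, 0.1306]
orientation: [-0.403, -3.112, -0.001]
force: [-0.1, 0.0, -0.5]
opening: 0.0837
gripper_force: 0.0
[[486.8 292.8]
 [459.6 344.6]
 [384.6 303.5]
 [414.5 254.5]] [436.39317892 298.84088079]
[(np.float64(58.5), np.float64(117.7)), (np.float64(85.6), np.float64(28.8)), (np.float64(57.4), np.float64(121.4)), (np.float64(81.8), np.float64(27.9))]
shift [0.1054 0.3079 0.0815] turn [-0.0016 -0.0019  0.8361] dyaw -75.2 q6-> 0.60
shift [0.1054 0.3079 0.0815] turn [ 0.0021 -0.0017 -1.1639] dyaw 104.8 q6-> -2.54
t 27.7 pos [449.9 137.7 130.6] yaw 75.2 open 83.7 gf 0.0 F [-0.1  0.  -0.5] q6 -1.13
```

```bash
python3 -m crank '[[[0.8,0.02,0.06,0,0,0,-0.1],[0.8,0.05,0.14,0,0,0,-0.2],[0.8,0.08,0.22,0,0,0,-0.3],[0.8,0.1,0.29,0,0,0,-0.4],[0.8,0.1055,0.308,0,0,0,-0.481]]' 2>/dev/null || python3 -m crank '[[[0.8,0.02,0.06,0,0,0,-0.1],[0.8,0.05,0.14,0,0,0,-0.2],[0.8,0.08,0.22,0,0,0,-0.3],[0.8,0.1,0.29,0,0,0,-0.4],[0.8,0.1055,0.308,0,0,0,-0.481]]]' >/dev/null
python3 -m crank '[[[0.8,0,0,0.05,0,0,0],[0.8,0,0,0.1,0,0,0],[0.8,0,0,0.15,0,0,0],[0.8,0,0,0.16,0,0,0],[0.8,0,0,0.16,0,0,0]]]' >/dev/null
python3 - <<'E'
from h import *
plan(438,300,7,118.5)
check('pocket')
im=read_camera("scene");cv2.imwrite("pics/s5.png",cv2.resize(im[60:210,260:460,::-1],(800,600)))
E
```

```text
shift [0.0009 0.0003 0.0897] turn [ 0.0011 -0.0011  0.0004] dyaw -0.0 q6-> -1.47
shift [0.0009 0.0003 0.0897] turn [ 1.7000e-03  1.7000e-03 -1.9996e+00] dyaw 180.0 q6-> -4.61
t 28.9 pos [438.6 300.1  51.9] yaw 118.5 open 83.6 gf 0.0 F [0.5 0.1 0.4] q6 -1.57
top stone [449.3 137.8] [65.5 43.5] -14.5 V 117.0 off world [ 0.2 -0.9] along/across pad [ 0.4 -0.8] dang 0.0
pad now [449.  138.3] [80.9 60.3] -14.5
scene stone [451.1 135.3] [64.3 41.6] -14.9 V 135.0 off world [-0.5  0.8] along/across pad [-0.7  0.6] dang 0.1
```

View pics/s5.png

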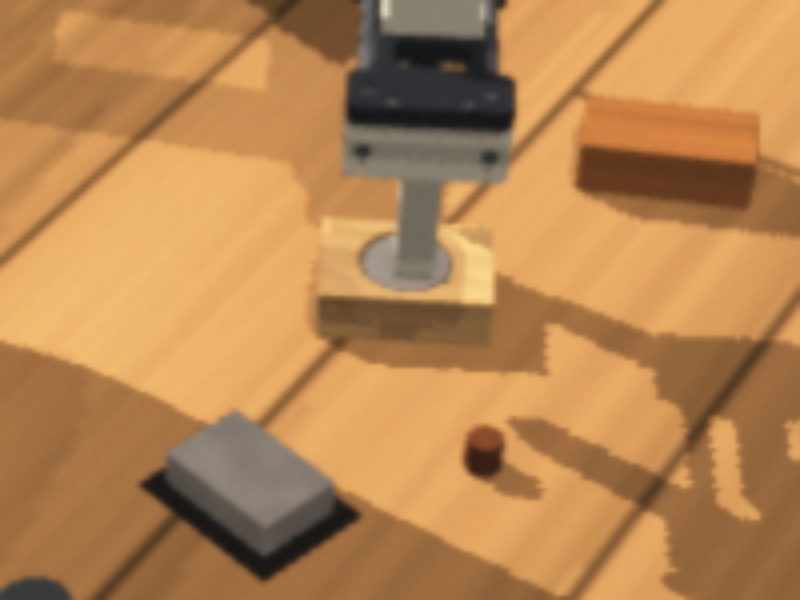

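Pocket stone is now centred on its pad (crop (250,490)), and the gripper is squarely over the block at (405,275). Now grip the block.

```bash
python3 -m crank '[[[0.8,0,0,0.02,0,0,0],[0.8,0,0,0.045,0,0,0],[0.8,0,0,0.07,0,0,0],[0.8,0,0,0.085,0,0,0],[0.8,0,0,0.09,0,0,0]]]' 
python3 -m crank '[[[0.8,0,0,0,0,0,0],[0,0,0,0,0,0,0],[0,0,0,0,0,0,0],[0,0,0,0,0,0,0],[0,0,0,0,0,0,0]]]' 30
python3 -m crank '[[[0,0,0,-0.01,0,0,0],[0,0,0,-0.04,0,0,0],[0,0,0,-0.08,0,0,0],[0,0,0,-0.13,0,0,0],[0,0,0,-0.15,0,0,0]]]'
python3 - <<'E'
from h import *
plan(613,-301,80,78)
E
```

```text
t: 29.7
tool_pos: [0.4383, 0.3, 0.0062]
orientation: [0.774, -3.042, -0.002]
force: [0.1, -0.4, -0.7]
opening: 0.0838
gripper_force: 0.0
t: 30.32
tool_pos: [0.4391, 0.3005, 0.0076]
orientation: [0.774, -3.044, -0.003]
force: [0.5, 0.1, 1.0]
opening: 0.0602
gripper_force: 30.0
t: 30.95
tool_pos: [0.4402, 0.301, 0.0848]
orientation: [-0.774, 3.042, 0.004]
force: [0.0, 0.2, -1.7]
opening: 0.0598
gripper_force: 30.0
shift [ 0.2716 -1.2227  0.0067] turn [0.0017 0.0015 0.4505] dyaw -40.5 q6-> -1.82
shift [ 0.2716 -1.2227  0.0067] turn [-0.0019  0.0022 -1.5495] dyaw 139.5 q6-> -4.96
t 30.9 pos [440.2 301.   84.8] yaw 118.5 open 59.8 gf 30.0 F [ 0.   0.2 -1.7] q6 -1.57
```

```bash
python3 -m crank '[[[0,0.01,-0.04,0,0,0,0],[0,0.03,-0.12,0,0,0,0],[0,0.05,-0.22,0,0,0,0],[0,0.075,-0.33,0,0,0,0],[0,0.1,-0.44,0,0,0,0]]]' >/dev/null
python3 -m crank '[[[0,0.025,-0.1,0,0,0,0],[0,0.05,-0.2,0,0,0,0],[0,0.07,-0.3,0,0,0,0],[0,0.085,-0.38,0,0,0,0],[0,0.1,-0.44,0,0,0,0]]]' >/dev/null
python3 -m crank '[[[0,0.02,-0.08,0,0,0,0.05],[0,0.04,-0.16,0,0,0,0.15],[0,0.055,-0.24,0,0,0,0.25],[0,0.065,-0.3,0,0,0,0.35],[0,0.0716,-0.3427,0,0,0,0.45]]]' >/dev/null
python3 -m crank '[[[0,0,0,0,0,0,0],[0,0,0,0,0,0,0],[0,0,0,0,0,0,0],[0,0,0,0,0,0,0],[0,0,0,0,0,0,0]]]'
python3 - <<'E'
from h import *
plan(613.7,-301.2,45,78)
im=read_camera("scene");cv2.imwrite("pics/s6.png",cv2.resize(im[330:480,150:350,::-1],(800,600)))
E
```

```text
t: 33.45
tool_pos: [0.6119, -0.3012, 0.0815]
orientation: [-0.326, -3.124, -0.002]
force: [-0.5, 0.2, -2.5]
opening: 0.0599
gripper_force: 30.0
shift [-0.0037  0.0008  0.0729] turn [ 0.0006 -0.0007  0.0011] dyaw -0.1 q6-> -1.82
shift [-0.0037  0.0008  0.0729] turn [ 1.2000e-03  1.0000e-03 -1.9989e+00] dyaw 179.9 q6-> -4.96
t 33.5 pos [ 611.9 -301.2   81.5] yaw 78.1 open 59.9 gf 30.0 F [-0.5  0.2 -2.5] q6 -1.90
```

View pics/s6.png

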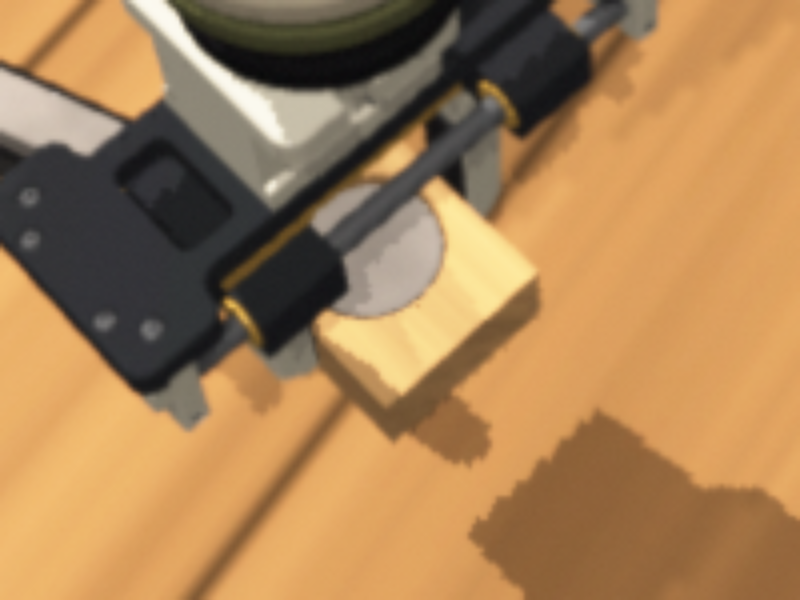

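```bash
python3 -c "
from h import *
print(cast('scene',[(244.5,392.5)],.099)*1000)"
python3 -m crank '[[[0,-0.0037,0.0008,0.02,0,0,0],[0,-0.0037,0.0008,0.04,0,0,0],[0,-0.0037,0.0008,0.06,0,0,0],[0,-0.0037,0.0008,0.071,0,0,0],[0,-0.0037,0.0008,0.073,0,0,0]]]'
```

```text
[[ 615.000343   -301.64122276]]
t: 34.12
tool_pos: [0.6132, -0.3014, 0.0439]
orientation: [-0.327, -3.122, -0.003]
force: [-0.2, -0.2, -1.4]
opening: 0.0594
gripper_force: 30.0
```

```bash
python3 -m crank '[[[0,0,0,0.01,0,0,0],[0,0,0,0.02,0,0,0],[0,0,0,0.03,0,0,0],[0,0,0,0.035,0,0,0],[0,0,0,0.038,0,0,0]]]' 
python3 -m crank '[[[0,0,0,0.006,0,0,0],[0,0,0,0.012,0,0,0],[0,0,0,0.018,0,0,0],[0,0,0,0.024,0,0,0],[0,0,0,0.028,0,0,0]]]' 
python3 -m crank '[[[0,0,0,0.002,0,0,0],[0,0,0,0.003,0,0,0],[0,0,0,0.004,0,0,0],[0,0,0,0.005,0,0,0],[0,0,0,0.006,0,0,0]]]'
```

```text
t: 34.75
tool_pos: [0.6135, -0.3015, 0.0255]
orientation: [-0.327, -3.123, -0.002]
force: [0.8, -0.5, -1.9]
opening: 0.0596
gripper_force: 30.0
t: 35.38
tool_pos: [0.6135, -0.3015, 0.0115]
orientation: [-0.327, -3.123, -0.002]
force: [0.2, -0.2, -0.9]
opening: 0.0595
gripper_force: 30.0
t: 36.0
tool_pos: [0.6136, -0.3016, 0.0088]
orientation: [-0.327, -3.123, -0.002]
force: [-0.2, -0.6, -0.6]
opening: 0.0601
gripper_force: 30.0
```

```bash
python3 -m crank '[[[0,0,0,0.001,0,0,0],[0,0,0,0.002,0,0,0],[0,0,0,0.003,0,0,0],[0,0,0,0.003,0,0,0],[0,0,0,0.003,0,0,0]]]' 
python3 -m crank '[[[0.7,0,0,0,0,0,0],[0.7,0,0,0,0,0,0],[0.7,0,0,0,0,0,0],[0.7,0,0,-0.06,0,0,0],[0.7,0,0,-0.15,0,0,0]]]' 
python3 -m crank '[[[0.7,0,0,-0.05,0,0,0],[0.7,0,0,-0.05,0,0,0],[0.7,0,0,-0.05,0,0,0],[0.7,0,0,-0.05,0,0,0],[0.7,0,0,-0.05,0,0,0]]]'
python3 - <<'E'
from h import *
plan(613.7,-301.2,32,78)
im=read_camera("scene");cv2.imwrite("pics/s7.png",cv2.resize(im[330:480,150:350,::-1],(800,600)))
E
```

```text
t: 36.62
tool_pos: [0.6137, -0.3016, 0.0076]
orientation: [-0.327, -3.123, -0.002]
force: [-3.3, 1.3, 4.6]
opening: 0.0596
gripper_force: 30.0
t: 37.25
tool_pos: [0.6121, -0.3008, 0.0806]
orientation: [-0.327, -3.119, -0.005]
force: [0.8, -0.9, 1.1]
opening: 0.0789
gripper_force: 0.0
t: 37.88
tool_pos: [0.6129, -0.3012, 0.1056]
orientation: [-0.327, -3.121, -0.003]
force: [0.7, 0.5, 0.4]
opening: 0.0792
gripper_force: 0.0
shift [-2.000e-03  1.000e-04  1.472e-01] turn [ 0.0012 -0.0024  0.0004] dyaw -0.0 q6-> -1.82
shift [-2.000e-03  1.000e-04  1.472e-01] turn [ 3.7000e-03  1.8000e-03 -1.9996e+00] dyaw 180.0 q6-> -4.96
t 37.9 pos [ 612.9 -301.2  105.6] yaw 78.0 open 79.2 gf 0.0 F [0.7 0.5 0.4] q6 -1.89
```

View pics/s7.png

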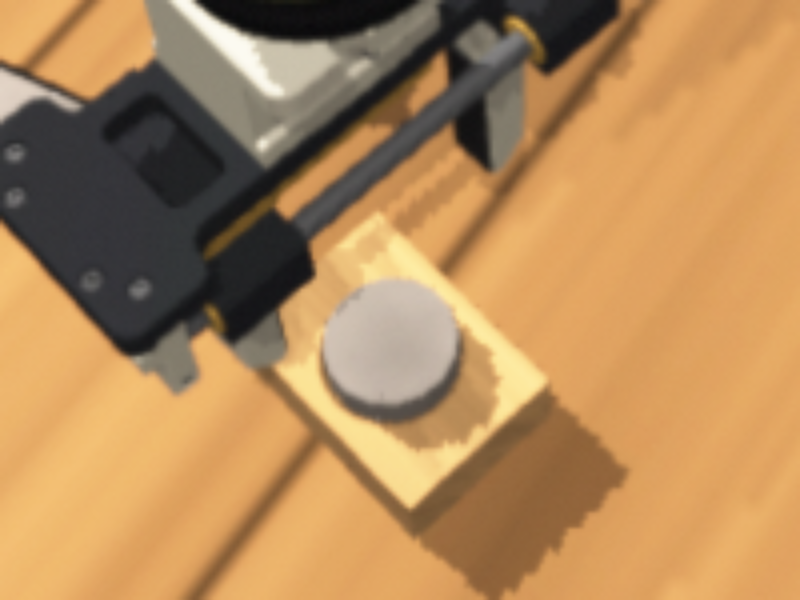

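```bash
python3 - <<'E'
from h import *
im=read_camera("scene");H,S,V=cv2.split(cv2.cvtColor(im,cv2.COLOR_RGB2HSV));v=float(V[415,248]);print(v)
for b,r in blobs("scene",(S<75)&(abs(V.astype(float)-v)<25),.039):
    if np.hypot(*(b-[248,415]))<15: print(b,r)
E
python3 -m crank '[[[0.5,-0.002,0,0.03,0,0,0],[0.5,-0.002,0,0.06,0,0,0],[0.5,-0.002,0,0.09,0,0,0],[0.5,-0.002,0,0.11,0,0,0],[0.5,-0.002,0,0.12,0,0,0]]]'
```

```text
190.0
[247. 415.] (array([ 613.6, -303.5]), array([41.3, 40.7]), -6.4)
t: 38.6
tool_pos: [0.6141, -0.3015, 0.046]
orientation: [-0.327, -3.122, -0.003]
force: [0.3, -0.2, 0.1]
opening: 0.0696
gripper_force: 0.0
```

```bash
python3 -m crank '[[[0.4,0,0,0.01,0,0,0],[0.4,0,0,0.02,0,0,0],[0.4,0,0,0.029,0,0,0],[0.4,0,0,0.032,0,0,0],[0.4,0,0,0.032,0,0,0]]]' 
python3 -m crank '[[[0.1,0,0,0,0,0,0],[-0.3,0,0,0,0,0,0],[-0.3,0,0,0,0,0,0],[-0.3,0,0,0,0,0,0],[-0.3,0,0,0,0,0,0]]]' 20
python3 -m crank '[[[-0.3,0,0,-0.005,0,0,0],[-0.3,0,0,-0.015,0,0,0],[-0.3,0,0,-0.04,0,0,0],[-0.3,0,0,-0.09,0,0,0],[-0.3,0,0,-0.12,0,0,0]]]'
python3 - <<'E'
from h import *
plan(625.8,-9.2,40,95)
im=read_camera("scene");cv2.imwrite("pics/s8.png",cv2.resize(im[330:480,150:350,::-1],(800,600)))
E
```

```text
t: 39.22
tool_pos: [0.6146, -0.3018, 0.0312]
orientation: [-0.327, -3.123, -0.002]
force: [-0.0, -0.1, 0.5]
opening: 0.0651
gripper_force: 0.0
t: 39.85
tool_pos: [0.6147, -0.3019, 0.0314]
orientation: [-0.327, -3.124, -0.002]
force: [-0.2, 0.2, 1.2]
opening: 0.0433
gripper_force: 20.0
t: 40.48
tool_pos: [0.6156, -0.3024, 0.0938]
orientation: [0.327, 3.123, 0.0]
force: [0.3, 0.4, 0.1]
opening: 0.0434
gripper_force: 20.0
shift [0.1016 0.5779 0.1076] turn [ 0.      0.0007 -0.1884] dyaw 17.0 q6-> -1.67
shift [0.1016 0.5779 0.1076] turn [ 1.1000e-03 -0.0000e+00  1.8116e+00] dyaw -163.0 q6-> 1.47
t 40.5 pos [ 615.6 -302.4   93.8] yaw 78.0 open 43.4 gf 20.0 F [0.3 0.4 0.1] q6 -1.89
```

View pics/s8.png

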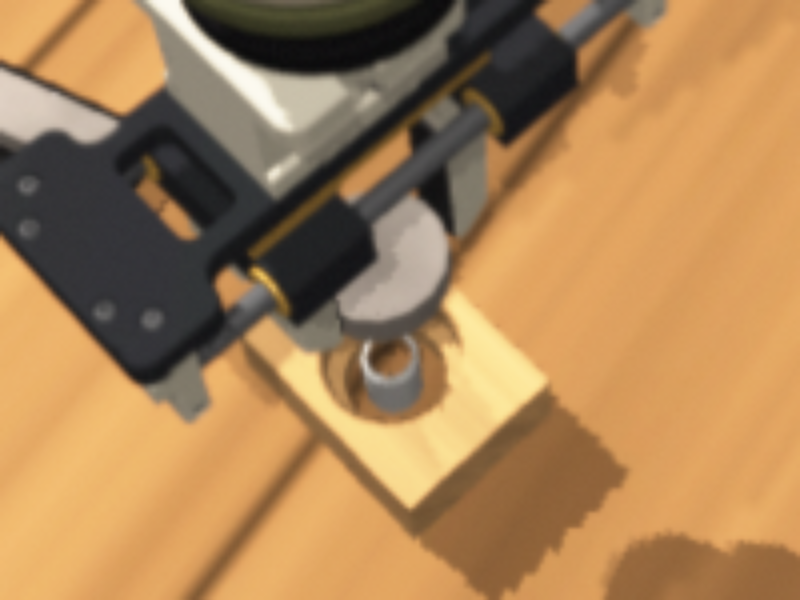

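Puck is held at crop (400,270), and the empty block stands flat over the dog at (390,370). On to the round pad.

```bash
python3 -m crank '[[[-0.3,0.015,0.07,0,0,0,0],[-0.3,0.035,0.19,0,0,0,0],[-0.3,0.06,0.32,0,0,0,0],[-0.3,0.08,0.44,0,0,0,0],[-0.3,0.095,0.54,0,0,0,0]]]'  >/dev/null
python3 -m crank '[[[-0.3,0.0066,0.038,0.02,0,0,0],[-0.3,0.0066,0.038,0.05,0,0,0],[-0.3,0.0066,0.038,0.08,0,0,0],[-0.3,0.0066,0.038,0.1,0,0,0],[-0.3,0.0066,0.038,0.11,0,0,0]]]'  >/dev/null
python3 -m crank '[[[-0.3,0,0,0,0,0,0],[-0.3,0,0,0,0,0,0],[-0.3,0,0,0,0,0,0],[-0.3,0,0,0,0,0,0],[-0.3,0,0,0,0,0,0]]]'
python3 - <<'E'
from h import *
plan(626,-9.2,10.4,78)
E
```

```text
t: 42.4
tool_pos: [0.6249, -0.0085, 0.0368]
orientation: [-0.327, -3.124, -0.002]
force: [-0.4, 0.2, 0.0]
opening: 0.0433
gripper_force: 20.0
shift [-0.0024 -0.0011  0.0529] turn [ 0.0007 -0.0006  0.0005] dyaw -0.0 q6-> -1.38
shift [-0.0024 -0.0011  0.0529] turn [ 1.0000e-03  1.1000e-03 -1.9995e+00] dyaw 180.0 q6-> -4.52
t 42.4 pos [624.9  -8.5  36.8] yaw 78.0 open 43.3 gf 20.0 F [-0.4  0.2  0. ] q6 -1.46
```

```bash
python3 -m crank '[[[-0.3,-0.002,-0.001,0.015,0,0,0],[-0.3,-0.002,-0.001,0.03,0,0,0],[-0.3,-0.002,-0.001,0.043,0,0,0],[-0.3,-0.002,-0.001,0.049,0,0,0],[-0.3,-0.002,-0.001,0.05,0,0,0]]]' 
python3 -m crank '[[[-0.3,0,0,0.001,0,0,0],[-0.3,0,0,0.002,0,0,0],[-0.3,0,0,0.003,0,0,0],[-0.3,0,0,0.0035,0,0,0],[-0.3,0,0,0.0035,0,0,0]]]'
```

```text
t: 43.02
tool_pos: [0.6254, -0.0092, 0.0112]
orientation: [-0.327, -3.123, -0.002]
force: [0.3, -0.5, 0.2]
opening: 0.0434
gripper_force: 20.0
t: 43.65
tool_pos: [0.6259, -0.0093, 0.0104]
orientation: [-0.327, -3.124, -0.002]
force: [-1.5, 0.3, 4.5]
opening: 0.0435
gripper_force: 20.0
```

```bash
python3 -m crank '[[[0.3,0,0,0,0,0,0],[0.4,0,0,0,0,0,0],[0.4,0,0,0,0,0,0],[0.4,0,0,-0.06,0,0,0],[0.4,0,0,-0.15,0,0,0]]]'
python3 - <<'E'
from h import *
plan(430.8,-150.1,80,68.35)
E
```

```text
t: 44.28
tool_pos: [0.6239, -0.0091, 0.0834]
orientation: [-0.327, -3.119, -0.002]
force: [-0.1, 0.6, 0.8]
opening: 0.0656
gripper_force: 0.0
shift [ 0.3194 -0.3559  0.0085] turn [ 1.000e-04 -3.700e-03  1.077e-01] dyaw -9.7 q6-> -1.53
shift [ 0.3194 -0.3559  0.0085] turn [ 5.5000e-03  1.0000e-04 -1.8923e+00] dyaw 170.3 q6-> -4.67
t 44.3 pos [623.9  -9.1  83.4] yaw 78.0 open 65.6 gf 0.0 F [-0.1  0.6  0.8] q6 -1.46
```

```bash
python3 -m crank '[[[0.4,0.06,-0.06,-0.02,0,0,0.02],[0.4,0.13,-0.14,-0.02,0,0,0.04],[0.4,0.2,-0.22,-0.02,0,0,0.06],[0.4,0.27,-0.3,-0.02,0,0,0.09],[0.4,0.316,-0.356,-0.02,0,0,0.1075]]]' >/dev/null
python3 -m crank '[[[0.4,0,0,0,0,0,0],[0.4,0,0,0,0,0,0],[0.4,0,0,0,0,0,0],[0.4,0,0,0,0,0,0],[0.4,0,0,0,0,0,0]]]'
python3 - <<'E'
from h import *
check('puck')
plan(430.8,-150.1,9,68.35)
im=read_camera("top");cv2.imwrite("pics/t9.png",cv2.resize(im[130:330,200:466,::-1],(798,600)))
E
```

```text
t: 45.52
tool_pos: [0.4346, -0.1503, 0.0948]
orientation: [-0.588, -3.084, -0.002]
force: [-0.6, 0.0, -0.3]
opening: 0.0649
gripper_force: 0.0
top stone [622.2  -8.7] [43.3 40. ] 0.6 V 149.0 off world [-1.8  0. ] along/across pad [-1.8  0. ] dang 0.6
pad now [624.   -9.5] [56.2 55.8] 0.6
scene stone [624.7 -10.5] [39.4 39.1] -59.8 V 193.0 off world [-0.6  0.6] along/across pad [-0.6  0.6] dang -59.8
shift [ 0.0067 -0.0021  0.1716] turn [ 0.0005 -0.0011  0.0005] dyaw -0.0 q6-> -1.53
shift [ 0.0067 -0.0021  0.1716] turn [ 1.8000e-03  8.0000e-04 -1.9995e+00] dyaw 180.0 q6-> -4.67
t 45.6 pos [ 434.4 -150.5   94.8] yaw 68.4 open 64.7 gf 0.0 F [0.6 0.3 0.7] q6 -1.64
```

View pics/t9.png

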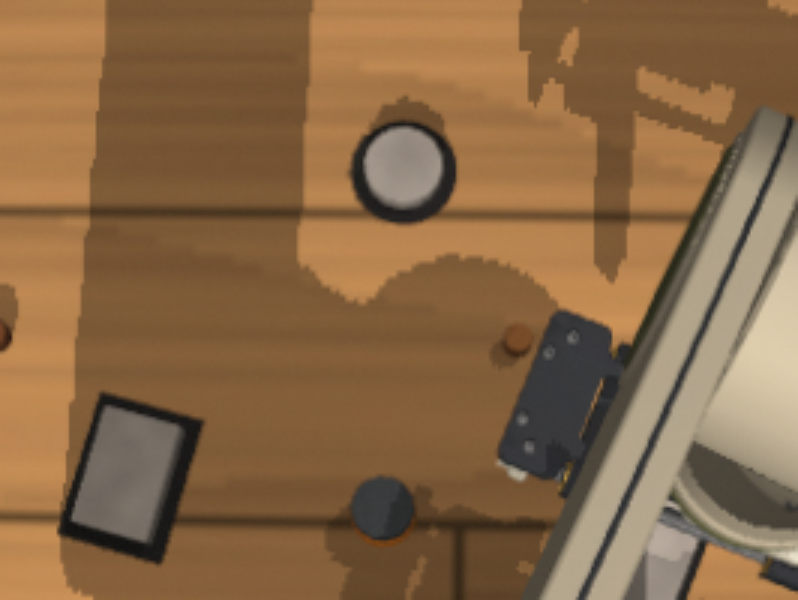

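The puck sits on its round pad at crop (405,170). After parallax it is about 1 mm off centre. The pocket stone at (130,475) is centred. All four stones are within about 1.5 mm of their pad centres, and the block stands over the dog, so I'm handing in.

```bash
python3 -c "
from plant import *
print(close_job())"
```

```text
the job is handed in; nothing more can be done
None
```

I handed the job in at about 46 s: all four stones lie flat on their pads, within about 1.5 mm of centre by the camera checks, and the empty block stands over the dog.

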